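Wind the last vice tight

TASK

The wooden shoe last in the green bench vice has to be clamped. Pick up the loose crank, ease it by its square socket, without ramming it, fully down onto the vice's square shaft, and with it wind the shaft clockwise (seen from above) round and round until the jaw has closed on the toe of the last and the crank goes firm; stop there, because forcing it further overstrains the sprung shaft. Then let go, leaving the jaw shut, the crank fully seated on the shaft and the other things on the bench where they are.

Things in the scene. Friction and masses are not known exactly. Their poses are not given: they have to be found in the camera images.
- hub_mid (a point): Middle of the loose crank's hub, an upright dark steel block 36 x 36 mm across, 55 mm tall (this point is 27.5 mm above its underside), z up. From its foot a flat arm 20 mm wide, 10 mm thick runs along +x, 91 mm from hub axis to end. Crank about 0.35 kg, standing on the table on hub and arm. Grip the hub for fitting: its flat sides towards +y and -y are free.
- hub_foot (a point): Centre of the hub's underside, axes as hub_mid: the mouth of the square socket, 17.8 mm wide (sides along x and y) with a 1 mm chamfer, 33 mm deep, open below. Fully seated, this point meets the shaft's origin.
- grip_mid (a point): Middle of the crank's wooden grip, an upright round handle 25 mm in diameter that spins freely on its pin near the arm's end, 80 mm from the hub axis along the hub's +x. It spans 12 to 65 mm above the arm's underside; this point is 38.5 mm above it. Held here, the gripper can keep its direction while the grip is led round the shaft in a circle of 80 mm radius.
- shaft: The vice's upright square steel shaft; do not grip it. Origin on its axis on top of the round collar from which it stands (60 mm across, 116 mm above the table). 16 mm square, sides along x and y, 30 mm tall, the top 4 mm 15 mm square as a lead. z up; it turns about z.
- shaft_top (a point): Centre of the shaft's upper end, 30 mm above the collar; axes as the shaft's. Clockwise from above closes the jaw, 0.8 mm per radian of the collar. Turning takes about 0.25 N m (3 N at the crank's grip) until the jaw meets the last, 1.7 to 2.1 turns from the start; there the collar stops dead and only the shaft's spring still gives, 3 N m per radian.
- collar: Dark round collar 60 mm across from which the shaft stands; same origin as the shaft. The shaft drives it through an overload spring (3 N m per radian), at rest with x axes in line, so the shaft runs ahead by its torque: some 0.1 rad in running, over 0.15 rad (6 N at the grip) when firm; over 0.6 rad (22 N at the grip) is overstrained. The collar turns the screw and stays where it is left.
- jaw_face (a point): Centre of the moving jaw's rubber facing, which closes along +y (along the bed) on the toe of the last. Axes as last_toe.
- last_toe (a point): Tip of the toe of the wooden last lying in the vice, 88 mm above the bench, where the jaw's facing stops. Last and bed run from here 230 mm along +y. The jaw is closed when jaw_face has the same y as this point.
- vice: The green vice, fixed to the bench: origin on the bench under the shaft's axis, z up, its bed runs 400 mm along +y. Its head under the shaft is 120 mm square, 105 mm tall; apart from collar and shaft nothing within 150 mm of the shaft's axis is taller.
- hammer: A hammer lying on the bench; leave alone.
- polish_tin: A low round tin 72 mm wide, 30 mm tall; leave alone.
- glue_jar: A brown glass jar 70 mm wide, 90 mm tall; leave alone.
- brush: A brush lying on the bench; leave alone.
- spare_last: A spare pale wooden last on the bench; leave alone.
- awl: A thin hand tool lying on the bench; leave alone.
- tack_tray: A wooden tray 80 x 120 x 30 mm; leave alone.
- heel_block: A rubber heel block 62 x 55 x 22 mm; leave alone.
Not all that is in view belongs to the job. Of the things shaped like the part that bears hub_mid, the bare steel one is meant.

How it is judged (in metres and radians):
On the way, in this order (a step that is already met when the one before it is completed fails the run):
1. the crank is fully seated on the square shaft, with the jaw still well open (distance between hub_foot and shaft below 0.005 m and angle between hub_foot's own z axis and vertical below 0.12 rad and y of jaw_face in the frame of last_toe below -0.007 m), for 0.2 s.
2. the jaw has been wound more than half shut with the crank seated (distance between hub_foot and shaft below 0.007 m and y of jaw_face in the frame of last_toe above -0.005 m).
3. the jaw is shut and the crank has been drawn firm (shaft twisted more than 0.15 rad ahead of the collar, about 6 N at the grip) (y of jaw_face in the frame of last_toe above -0.0004 m and angle between the x axis of shaft and the x axis of collar, either way round above 0.15 rad and distance between hub_foot and shaft below 0.007 m).
At the end, for the whole second after the job is handed in: The jaw's facing is on the toe of the last (gap at most 0.4 mm), and the crank is still seated on the shaft (the middle of its underside within 5 mm of the shaft's foot, upright within 0.12 rad) (y of jaw_face in the frame of last_toe above -0.0004 m and distance between hub_foot and shaft below 0.005 m and angle between hub_foot's own z axis and vertical below 0.12 rad); the robot touches nothing.
It fails at once if the shaft is overstrained: twisted more than 0.6 rad out of line with the collar (angle between the x axis of shaft and the x axis of collar, either way round above 0.6 rad).
It fails at once if the gripper grasps or pushes the shaft itself (contact force between the fingers and shaft above 3 N).
It fails at once if a bystander is displaced by more than 40 mm (distance of any of hammer, polish_tin, glue_jar, brush, spare_last, awl, tack_tray, heel_block from where it was at the start of the episode above 0.04 m).
It fails at once if the crank is rammed against the end of the shaft with more than 30 N instead of slipping over it (contact force between crank and shaft above 30 N and z of hub_foot in the frame of shaft above 0.024 m).
It also fails if it takes over 67 s, if anything falls off the work surface, if the arm or the gripper's body presses on something with over 40 N, if the wrist force passes 120 N, or if a joint passes its speed limit or range.

ROBOT

A 6-joint arm with a two-finger parallel gripper is mounted at the origin on the work surface. World frame = base frame: x ahead of the robot, y to its left, z up, the work surface at z = 0. Lengths are in mm, angles in rad, forces in N, time in s.
With the tool pointing down it reaches from about 350 to 975 mm from the base axis. Payload 7.1 kg.
Tool frame: the origin (TCP) lies between the finger pads; the fingertips stand 19 mm ahead of it and the grasp point (between the pads) is the TCP (ctrl.finger_overhang is the distance from the TCP to the fingertips, in mm); z points along the fingers, y is the line along which they close (so a half turn about z gives the same grasp; the last joint's range is limited). The gripper opens to 88 mm and grips with 3 to 60 N. Pads are 20 mm wide; open, the fingers measure 115 mm over their backs; the gripper's body (75 mm by 178 mm) begins 61 mm behind the grasp point.
Start: joints at [-1.175, 0.423, 1.63, -0, 1.089, -0.019], TCP at [251.895, -571.974, 241.675] pointing down, gripper open.
Joint ranges: [-3, 3], [-0.9, 2.11], [0.09, 2.58], [-1.31, 4.45], [0.11, 2.69], [-2.54, 2.54]. Speed limits (rad/s): [2.39, 2.39, 3.01, 3.14, 3.14, 3.14].

INTERFACE

Orientations are given as a rotation vector (axis times angle).
In Python, from workcell import ctrl gives the robot as it stands. The module is installed in compiled form; this text tells all that it offers.
- The arm moves only by the tool arm_command, never from a script. Its argument "rows" is one flat list of numbers, 7 for each row, row after row: the turn, a rotation vector about the tool's x, y, z scaled (see below), then the shift along the tool's x, y, z scaled (see below), then the opening, from -1 (shut) to 1 (fully open). A call has 1 to 5 rows; each row is the pose to reach, as a shift and turn from the pose commanded when the call began, along the tool's axes at that moment, turning the shorter way round; what a row does not reach only later rows make up. The controller multiplies each number of a shift by 80 mm and each number of a turn by 180 degrees. A row lasts 1/10 s, in which the tool goes at most 50 mm and 8.59 degrees, less where a joint would pass 70% of its speed; a pose out of reach is approached as far as the arm can. A call with a number of a shift or a turn outside -1 to 1 is refused whole. A call with a gripper value outside its range is refused whole. The fingers move at their own pace and stop on an object; the grip force is fixed at half the most. Time passes only in rows, so rows that repeat a pose let the fingers close. It gives the time, the measured TCP pose, the force, the opening and the grip force at its end, in the units of the state.
- ctrl.get_obs(): the state, without advancing time (a new reading comes with each control period).
- ctrl.get_image(name): name is "scene" or "top"; returns (picture, depth): 420x560x3 uint8, red, green, blue; 420x560 float32, mm along the optical axis (not along the pixel's ray), 0 where there is no reading.
- ctrl.camera_params(name): a dict with "camera_matrix" (3x3 intrinsics, pixels), "k1" (the pictures are not rectified: a ray, as slopes to the right and down, at radius r is drawn at 1 + k1 r^2 times it, then the intrinsics apply), "world_to_cam" (4x4, takes a point from world to camera coordinates). Camera axes: x right, y down, z forward; pixel columns grow to the right and rows downward; lengths in mm; the calibration is good to about 2 mm. A picture is of the moment at which its call begins. camera_params takes no time and is no camera call.
- ctrl.close_job(): hands the job in; it is judged then, once.
The state is a dict: "t": time; "qpos": joint angles; "qvel": joint speeds; "joint_torque": joint torques, N m; "ee_pos": TCP position; "orientation": TCP orientation; "ft_force": force on the tool from outside, world axes, zero at the start; "moment": the same for the moment, N m; "width": finger opening in mm; "grasp_force": force on a finger pad.
Only numpy, scipy, OpenCV 4.12 (cv2) and the standard library are available. Lean on these libraries where they do the work, as an engineer would, in place of code of your own. Each camera call takes 0.05 s, during which the arm holds its last target. There are 200 camera calls.

## Working session

There is one attempt and no reset: what is moved stays moved. The work goes in short steps, Python scripts to look and compute and a tool call to move; the robot and the scene stay as the last step left them, time stands still between calls to the robot, and variables do not carry over. Pictures are saved under pics/ and viewed, at most 10 in all, crops included, and the job is handed in when it is done.

Besides the shell and the picture viewer there is one more tool, called by a JSON object that holds its "fn" and its "kwargs". arm_command: Moves the arm, as the interface text tells. Shifts and turns lie within -1 to 1; 1 stands for 80 mm of shift or 180 degrees of turn. Its arguments: {"type":"object","properties":{"rows":{"type":"array","items":{"type":"number"}}},"required":["rows"]}

```bash
mkdir -p pics; cat > h.py <<'E'
import numpy as np, cv2
from workcell import ctrl
from scipy.spatial.transform import Rotation as R
def grab(n,tag):
    im,d=ctrl.get_image(n); np.save(f'{tag}_d.npy',d); cv2.imwrite(f'pics/{tag}.png',cv2.cvtColor(im,cv2.COLOR_RGB2BGR)); return im,d
def ray(n,u,v):
    p=ctrl.camera_params(n);K=np.array(p['camera_matrix']);k=p['k1'];T=np.array(p['world_to_cam'])
    x,y=(u-K[0,2])/K[0,0],(v-K[1,2])/K[1,1];a,b=x,y
    for _ in range(20):
        s=1+k*(a*a+b*b);a,b=x/s,y/s
    return -T[:3,:3].T@T[:3,3], T[:3,:3].T@np.array([a,b,1.])
def onz(n,u,v,z):
    o,d=ray(n,u,v);return o+d*(z-o[2])/d[2]
def dep(n,u,v,D):
    o,d=ray(n,u,v);return o+d*D
def proj(n,P):
    p=ctrl.camera_params(n);K=np.array(p['camera_matrix']);T=np.array(p['world_to_cam'])
    c=T[:3,:3]@np.asarray(P,float)+T[:3,3];a,b=c[:2]/c[2];s=1+p['k1']*(a*a+b*b)
    return K[0,0]*a*s+K[0,2],K[1,1]*b*s+K[1,2]
E
python3 - <<'E'
from h import *
for n in('scene','top'):
    grab(n,n+'0'); p=ctrl.camera_params(n); print(n,np.round(p['camera_matrix'],1).tolist(),p['k1'],np.round(p['world_to_cam'],3).tolist())
o=ctrl.get_obs();print({k:np.round(v,3).tolist() for k,v in o.items()},ctrl.finger_overhang)
E
```

```text
scene [[436.4, 0.0, 284.4], [0.0, 436.4, 203.6], [0.0, 0.0, 1.0]] 0.00554287905056688 [[-0.834, 0.551, -0.002, 492.644], [0.298, 0.449, -0.842, -30.693], [-0.464, -0.703, -0.539, 1524.323], [0.0, 0.0, 0.0, 1.0]]
top [[466.2, 0.0, 283.5], [0.0, 466.2, 204.3], [0.0, 0.0, 1.0]] -0.11149686137203645 [[-0.022, -1.0, -0.013, -56.393], [-0.988, 0.024, -0.154, 566.299], [0.154, 0.009, -0.988, 1471.649], [0.0, 0.0, 0.0, 1.0]]
{'t': 0.1, 'qpos': [-1.175, 0.424, 1.631, -0.0, 1.089, -0.019], 'qvel': [-0.0, -0.002, -0.003, 0.0, 0.0, 0.0], 'joint_torque': [0.0, -54.561, -27.432, 0.065, 0.019, -0.0], 'ee_pos': [251.697, -571.55, 240.977], 'orientation': [-3.073, -0.647, 0.0], 'ft_force': [-0.549, -0.132, 0.722], 'moment': [0.014, -0.013, -0.05], 'grasp_force': 0.0, 'width': 87.594} 19.0
```

View pics/top0.png

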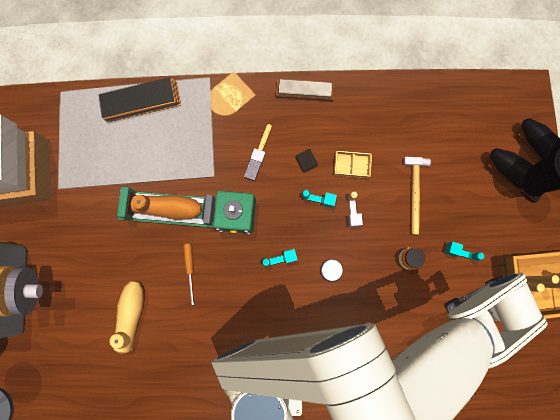

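View pics/scene0.png

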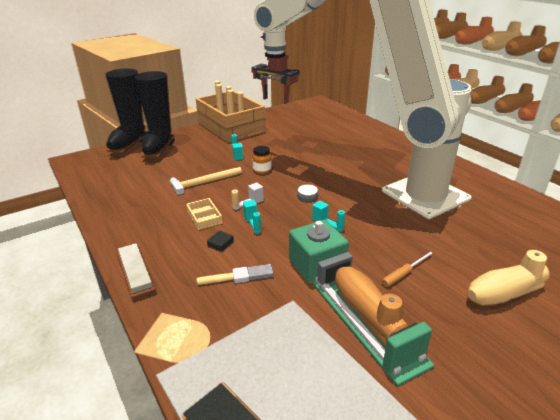

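Top view: crank-shaped things are teal at (320,198), (280,259) and (466,252), and one grey bare-steel with a wooden grip at (354,208), hub at (355,216), grip at (354,195). The grey one fits, as it is the only bare steel one. The vice head and shaft are at (232,209), the bed runs left to the last. I'll confirm with an enlarged crop.

```bash
python3 - <<'E'
from h import *
im=cv2.imread('pics/top0.png')
a=cv2.resize(im[180:240,325:385],(400,400),interpolation=cv2.INTER_CUBIC);b=cv2.resize(im[180:240,202:262],(400,400),interpolation=cv2.INTER_CUBIC)
cv2.imwrite('pics/crop0.png',np.hstack([a,b]))
D=np.load('top0_d.npy');S=np.load('scene0_d.npy')
# top-cam points by height in windows
def cloud(n,D,u0,u1,v0,v1):
    return np.array([[u,v,*dep(n,u,v,D[v,u])] for v in range(v0,v1) for u in range(u0,u1) if D[v,u]>0])
c=cloud('top',D,335,375,185,235)
for lo,hi in((45,60),(60,80),(5,25)):
    m=c[(c[:,4]>lo)&(c[:,4]<hi)]; print('crank',lo,hi,len(m),m.mean(0).round(1))
m=c[(c[:,4]>48)&(c[:,3]<c[:,3].max())]
hub=c[(c[:,1]>203)&(c[:,4]>45)]
print('hub rect',cv2.minAreaRect(hub[:,2:4].astype(np.float32)))
v=cloud('top',D,195,270,180,245)
for lo,hi in((98,109),(111,121),(130,160)):
    m=v[(v[:,4]>lo)&(v[:,4]<hi)]; print('vice',lo,hi,len(m),m.mean(0).round(1),cv2.minAreaRect(m[:,2:4].astype(np.float32)))
hv=v[(v[:,4]>98)&(v[:,4]<109)&(v[:,0]>212)]
print('head',cv2.minAreaRect(hv[:,2:4].astype(np.float32)))
E
```

```text
crank 45 60 155 [ 354.4  215.9  519.8 -296.8   54.4]
crank 60 80 42 [ 354.   198.2  575.9 -296.9   64.6]
crank 5 25 169 [ 353.3  208.8  549.8 -300.7    9.1]
hub rect ((508.3260498046875, -301.42095947265625), (36.454994201660156, 37.42050552368164), 2.080374002456665)Traceback (most recent call last):
  File "<stdin>", line 15, in <module>
  File "<stdin>", line 8, in cloud
  File "h.py", line 15, in dep
    o,d=ray(n,u,v);return o+d*D
        ~~~^^^^^^^
  File "h.py", line 7, in ray
    p=ctrl.camera_params(n);K=np.array(p['camera_matrix']);k=p['k1'];T=np.array(p['world_to_cam'])
ValueError: time passes only in moves, steps and waits
```

View pics/crop0.png

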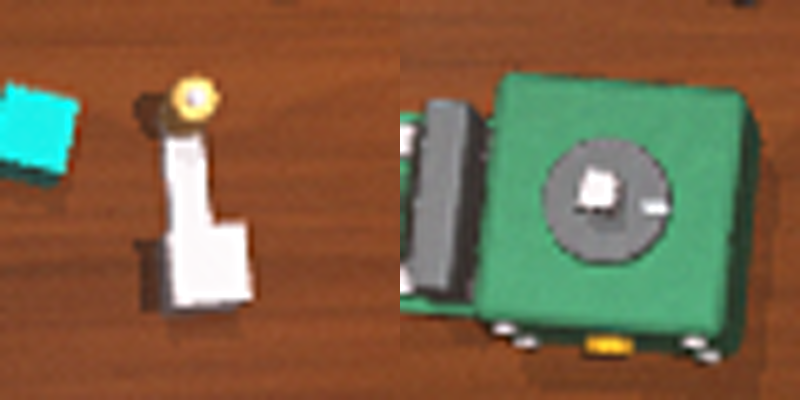

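The crop shows that the crank at left is bare steel, with its hub at the bottom and its yellow grip towards the top of the picture. At right, the vice's shaft stands at about (232,208) and the collar has a white mark on its right edge. Next I'll measure the angles.

```bash
cat > h.py <<'E'
import numpy as np, cv2
from workcell import ctrl
from scipy.spatial.transform import Rotation as R
CP={n:ctrl.camera_params(n) for n in('scene','top')}
def prm(n):
    p=CP[n];T=np.array(p['world_to_cam']);return np.array(p['camera_matrix'],float),np.array([p['k1'],0,0,0.]),T
def grab(n,tag):
    im,d=ctrl.get_image(n); np.save(f'{tag}_d.npy',d); cv2.imwrite(f'pics/{tag}.png',cv2.cvtColor(im,cv2.COLOR_RGB2BGR)); return im,d
def rays(n,uv):
    K,k,T=prm(n);a=cv2.undistortPoints(np.asarray(uv,float).reshape(-1,1,2),K,k)[:,0]
    return -T[:3,:3].T@T[:3,3], np.c_[a,np.ones(len(a))]@T[:3,:3]
def onz(n,uv,z):
    o,d=rays(n,uv);return o+d*((z-o[2])/d[:,2])[:,None]
def cloud(n,D,u0,u1,v0,v1):
    v,u=np.mgrid[v0:v1,u0:u1];uv=np.c_[u.ravel(),v.ravel()];z=D[v0:v1,u0:u1].ravel();uv,z=uv[z>0],z[z>0]
    o,d=rays(n,uv);return np.c_[uv,o+d*z[:,None]]
def proj(n,P):
    K,k,T=prm(n);return cv2.projectPoints(np.asarray(P,float).reshape(-1,1,3),cv2.Rodrigues(T[:3,:3])[0],T[:3,3],K,k)[0][:,0]
def rect(m): 
    r=cv2.minAreaRect(m[:,2:4].astype(np.float32));return np.round([*r[0],*r[1],r[2]],1)
E
python3 - <<'E'
from h import *
D={n:np.load(n+'0_d.npy') for n in('top','scene')}
win={'top':((335,375,185,235),(200,270,180,245)),'scene':((225,268,180,215),(283,350,215,285))}
for n in win:
    c=cloud(n,D[n],*win[n][0]); v=cloud(n,D[n],*win[n][1])
    hub=c[(abs(c[:,4]-55)<4)&(np.hypot(c[:,2]-510,c[:,3]+300)<35)]
    grip=c[(c[:,4]>61)&(c[:,4]<70)]
    print(n,'hub',len(hub),hub.mean(0).round(1),rect(hub));print(' grip',len(grip),grip.mean(0).round(1))
    arm=c[(c[:,4]>7)&(c[:,4]<13)];print(' arm',len(arm),arm.mean(0).round(1),rect(arm),cv2.fitLine(arm[:,2:4].astype(np.float32),cv2.DIST_HUBER,0,.01,.01).ravel().round(3))
    for nm,lo,hi in(('head',100,109),('collar',112,120),('shaft',141,152)):
        m=v[(v[:,4]>lo)&(v[:,4]<hi)]
        if nm!='head' and len(m): m=m[np.hypot(*(m[:,2:4]-np.median(m[:,2:4],0)).T)<45]
        if len(m)>3: print(' ',nm,len(m),m.mean(0).round(1),rect(m))
E
```

```text
top hub 100 [ 355.7  219.4  508.6 -300.4   54.9] [ 508.4 -301.3   36.8   36.4    5.4]
 grip 31 [ 354.3  197.1  579.3 -297.8   65.4]
 arm 75 [ 354.4  208.5  550.5 -304.4    9.4] [ 552.7 -307.2  121.2  155.    88.5] [ 9.53000e-01  3.02000e-01  5.54724e+02 -2.99830e+02]
  head 917 [233.  210.9 538.8  87.9 104. ] [540.3  88.2 119.7 117.5  84.1]
  collar 207 [232.5 209.6 540.9  88.1 115.6] [542.3  88.9  60.4  57.   45.2]
  shaft 26 [231.3 208.2 541.   88.  145.9] [541.4  88.3  14.2  15.2  77.2]
scene hub 75 [ 255.2  186.5  512.  -296.    55.4] [ 511.5 -297.2   41.9   37.6   89.8]
 grip 39 [ 243.5  200.4  594.7 -229.4   65.7]
 arm 46 [ 247.1  202.1  549.  -289.6   10.1] [ 553.5 -284.1  113.6   59.2   25. ] [ 9.98000e-01 -6.40000e-02  5.46014e+02 -2.86209e+02]
  head 915 [318.4 239.1 552.7 103.9 105.5] [547.9 146.5 233.2 121.3  86.1]
  collar 218 [318.1 233.4 548.3  96.2 116.8] [546.1  92.6  56.2  58.6  46.6]
  shaft 35 [318.3 223.4 545.9  92.3 145.5] [546.4  91.5  15.7  17.3  14.4]
```

{"fn": "arm_command", "kwargs": {"rows": [0, 0, 0.118, 1, -0.42, 0, 0.3, 0, 0, 0.118, 1, -0.42, 0, 0.3, 0, 0, 0.118, 1, -0.42, 0, 0.3]}}

```text
t: 0.4
ee_pos: [313.6, -505.8, 241.1]
orientation: [-3.139, -0.066, 0.0]
ft_force: [0.2, -0.5, 0.4]
width: 67.1
grasp_force: 0.0
```

{"fn": "arm_command", "kwargs": {"rows": [0, 0, 0, 1, -1, 0.4, 0.3, 0, 0, 0, 1, -1, 0.4, 0.3, 0, 0, 0, 1, -1, 0.4, 0.3]}}

```text
t: 0.7
ee_pos: [389.1, -422.2, 208.1]
orientation: [-3.138, -0.073, 0.002]
ft_force: [-0.8, -1.4, 0.6]
width: 57.3
grasp_force: 0.0
```

{"fn": "arm_command", "kwargs": {"rows": [0, 0, 0, 1, -1, 0.4, 0.3, 0, 0, 0, 1, -1, 0.4, 0.3, 0, 0, 0, 1, -1, 0.4, 0.3]}}

```text
t: 1.0
ee_pos: [465.7, -339.3, 176.3]
orientation: [-3.139, -0.073, 0.002]
ft_force: [0.3, -1.7, -1.0]
width: 57.5
grasp_force: 0.0
```

{"fn": "arm_command", "kwargs": {"rows": [0, 0, 0, 0.6, -0.51, 0.5, 0.3, 0, 0, 0, 0.6, -0.51, 0.5, 0.3, 0, 0, 0, 0.6, -0.51, 0.5, 0.3]}}

```text
t: 1.3
ee_pos: [510.9, -297.5, 135.8]
orientation: [-3.139, -0.074, 0.004]
ft_force: [-0.1, -0.7, -0.2]
width: 57.5
grasp_force: 0.0
```

```bash
python3 - <<'E'
from h import *
o=ctrl.get_obs();print(o['t'],np.round(o['ee_pos'],1),np.round(R.from_rotvec(o['orientation']).as_matrix(),3).tolist(),o['width'],np.round(o['ft_force'],1))
a,_=grab('scene','s1')
b=cv2.resize(a[120:240,200:320],(600,600),interpolation=cv2.INTER_CUBIC);cv2.imwrite('pics/c1.png',b[...,::-1])
E
```

```text
1.3 [ 510.9 -297.5  135.8] [[0.999, 0.047, -0.003], [0.047, -0.999, 0.002], [-0.003, -0.002, -1.0]] 57.46699649346811 [-0.1 -0.7 -0.2]
```

View pics/c1.png

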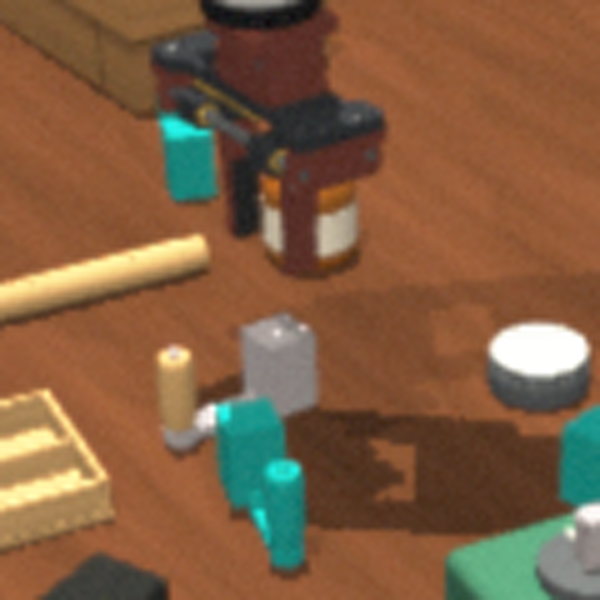

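The enlarged scene view shows the open gripper straight above the steel hub (crop 280,365), with its fingers either side and the tall grip at (175,390) clear of them. I'll go down and grip.

{"fn": "arm_command", "kwargs": {"rows": [0, 0, 0, 0, 0, 0.5, 0.3, 0, 0, 0, 0, 0, 1, 0.3, 0, 0, 0, 0, 0, 1, 0.3]}}

```text
t: 1.65
ee_pos: [506.9, -298.9, 54.2]
orientation: [-3.137, -0.067, 0.011]
ft_force: [-0.6, -0.0, -0.5]
width: 57.2
grasp_force: 0.0
```

{"fn": "arm_command", "kwargs": {"rows": [0, 0, 0, 0, 0, 0.15, 0.3, 0, 0, 0, 0, 0, 0.3, 0.3, 0, 0, 0, 0, 0, 0.3, 0.3]}}

```text
t: 1.95
ee_pos: [510.3, -299.6, 33.7]
orientation: [3.141, 0.069, -0.0]
ft_force: [-1.2, -0.4, 0.3]
width: 57.1
grasp_force: 0.0
```

{"fn": "arm_command", "kwargs": {"rows": [0, 0, 0, 0, 0, 0, -1, 0, 0, 0, 0, 0, 0, -1, 0, 0, 0, 0, 0, 0, -1, 0, 0, 0, 0, 0, 0, -1, 0, 0, 0, 0, 0, 0, -1]}}

```text
t: 2.45
ee_pos: [510.9, -299.3, 34.4]
orientation: [3.14, 0.069, 0.001]
ft_force: [-1.0, 0.9, 6.5]
width: 35.9
grasp_force: 29.9
```

{"fn": "arm_command", "kwargs": {"rows": [0, 0, 0, 0, 0, -0.1, -1, 0, 0, 0, 0, 0, -0.5, -1, 0, 0, 0, 0, 0, -1, -1, 0, 0, 0, 0, 0, -1, -1]}}

```text
t: 2.85
ee_pos: [513.1, -300.8, 118.3]
orientation: [3.136, 0.069, 0.01]
ft_force: [0.9, -0.7, -4.2]
width: 36.3
grasp_force: 29.9
```

{"fn": "arm_command", "kwargs": {"rows": [0, 0, 0, 0, 0, -0.5, -1, 0, 0, 0, 0, 0, -1, -1, 0, 0, 0, 0, 0, -1, -1]}}

```text
t: 3.15
ee_pos: [512.8, -300.6, 197.8]
orientation: [3.137, 0.069, 0.01]
ft_force: [0.2, -0.7, -3.2]
width: 35.7
grasp_force: 29.9
```

{"fn": "arm_command", "kwargs": {"rows": [0, 0, 0, 0.13, -0.97, -0.3, -1, 0, 0, 0, 0.13, -0.97, -0.3, -1]}}

```text
t: 3.35
ee_pos: [516.1, -219.5, 216.0]
orientation: [-3.139, -0.067, 0.005]
ft_force: [0.6, -0.2, -5.1]
width: 35.8
grasp_force: 30.0
```

{"fn": "arm_command", "kwargs": {"rows": [0, 0, 0, 0.13, -0.97, 0, -1, 0, 0, 0, 0.13, -0.97, 0, -1]}}

```text
t: 3.55
ee_pos: [523.0, -140.4, 215.6]
orientation: [-3.139, -0.07, 0.005]
ft_force: [-0.4, -0.1, -5.0]
width: 35.9
grasp_force: 30.0
```

{"fn": "arm_command", "kwargs": {"rows": [0, 0, 0, 0.13, -0.97, 0, -1, 0, 0, 0, 0.13, -0.97, 0, -1]}}

```text
t: 3.75
ee_pos: [529.9, -62.5, 215.3]
orientation: [-3.14, -0.071, 0.006]
ft_force: [0.2, -0.3, -4.3]
width: 35.8
grasp_force: 30.0
```

```bash
python3 - <<'E'
from h import *
o=ctrl.get_obs();print(o['t'],np.round(o['ee_pos'],1))
# unobstructed shaft angle from first images
t=cv2.imread('pics/top0.png');s=cv2.imread('pics/scene0.png')
a=cv2.resize(t[194:224,217:247],(400,400),interpolation=cv2.INTER_CUBIC);b=cv2.resize(s[210:250,298:338],(400,400),interpolation=cv2.INTER_CUBIC)
cv2.imwrite('pics/c2.png',np.hstack([a,b]))
g=t.min(2)
for n,im,(u0,u1,v0,v1),z in(('top',t,(217,247,194,224),148),('scene',s,(298,338,210,250),148)):
    m=im[v0:v1,u0:u1].min(2);print(n);print(m[(6 if n=='top' else 4):20,4:30])
E
```

```text
3.75 [529.9 -62.5 215.3]
top
[[ 84  87  84  85  82  80  83  85  84  90  97  97  99  97  91  87  81  80
   76  85  85  85  86  80  81  80]
 [ 85  88  85  83  83  84  83 108  95 129 128 135 128 135 125 122  99  81
   80  81  84  86  84  84  78  82]
 [ 80  82  84  81  78  85 103 137 136 131 127 131 131 130 128 135 133  98
   83  76  83  85  84  82  79  83]
 [ 83  85  84  79  84 108 128 135 132 129 131 130 131 128 132 131 133 137
  116  85  87  84  79  78  84  85]
 [ 83  84  84  81 104 128 131 130 127 132 130 128 131 130 132 133 136 131
  130  88  81  81  80  84  82  85]
 [ 83  84  84  86 132 131 129 129 131 194 171 154 145 124 133 131 132 133
  132 129  83  78  80  85  85  86]
 [ 83  82  85 108 131 131 130 128 152 255 255 240 224 125 129 131 133 130
  130 133  98  82  86  85  82  80]
 [ 81  86  91 133 131 129 130 128 196 248 247 250 255 175 110 130 134 129
  129 132 136  76  80  82  83  82]
 [ 84  82  94 130 132 131 132 123 227 246 247 249 255 128  97 136 132 130
  129 130 138  78  79  81  82  84]
 [ 83  87  99 129 131 131 132 134 252 249 250 253 255 146  96 136 131 138
  139 142 134  7
[... 1506 characters left out ...]
41 244 243
  244 241 220 124 102 100  98 100]
 [ 57  51  57  58  64  78  91 109 106 108 105 110 123 146 162 192 217 191
  183 179 167 115 105 104 103 101]
 [ 60  65  79  91 107 100 103 103 103 101 122 172 173 134 131 134 156 148
  171 145 141 115 102 103 103 105]
 [ 94 112 105 100 100 102 102 101 105 112 143 196 225 142 125 123 137 137
  147 141 139 128 111 103 103 106]
 [104 100 101 102  98 100  98 104 122 132 141 162 184 130 124 124 137 137
  134 140 139 139 135 126 116 104]
 [102 100 100 103  98 104 112 124 136 140 139 139 143 125 123 126 134 133
  137 139 139 142 143 138 135 119]
 [102 100 101 103  99 106 124 134 138 138 140 136 137 124 121 131 137 135
  137 136 136 139 142 142 140 137]]
```

View pics/c2.png

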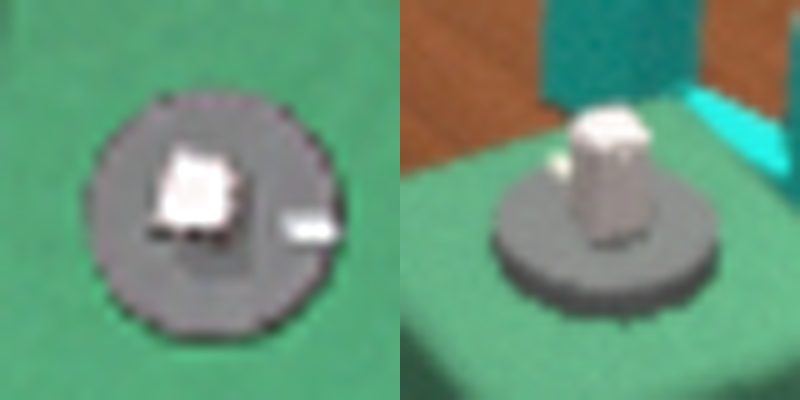

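The zoom shows the shaft as a bright square standing on the collar. The white mark on the collar is at about (240.1,210.7) in the top view and (313.5,226) in the scene view.

```bash
python3 - <<'E'
from h import *
for n,m,c in(('top',(240.1,210.7),(232.6,209.7)),('scene',(313.5,226),(318.2,233.2))):
    P=onz(n,[m,c],116);d=P[0]-P[1];print(n,P.round(1).tolist(),np.hypot(*d[:2]),np.degrees(np.arctan2(d[1],d[0])))
t=cv2.imread('pics/top0.png').min(2)[196:208,222:234]
m=cv2.resize(t,None,fx=10,fy=10,interpolation=cv2.INTER_CUBIC);c=max(cv2.findContours((m>190).astype(np.uint8),0,1)[0],key=cv2.contourArea).reshape(-1,2)
P=onz('top',(c+.5)/10-.5+[222,196],146)[:,:2].astype(np.float32);print(cv2.minAreaRect(P),P.mean(0))
# vice bed direction: head top clouds
D=np.load('top0_d.npy');v=cloud('top',D,212,260,185,240);h=v[abs(v[:,4]-105)<4];print(rect(h))
E
```

```text
top [[536.8, 64.3, 116.0], [540.5, 87.6, 116.0]] 23.5520122841111 -98.99835789236049
scene [[537.8, 62.2, 116.0], [546.9, 95.0, 116.0]] 34.03373993089288 -105.53532843222798
((546.9503173828125, 88.1300048828125), (13.731633186340332, 7.672919273376465), 88.6162338256836) [546.10675   87.913055]
[540.4  88.1 119.7 117.4  84.3]
```

{"fn": "arm_command", "kwargs": {"rows": [0, 0, 0, 0.13, -0.97, 0, -1, 0, 0, 0, 0.13, -0.97, 0, -1]}}

```text
t: 3.95
ee_pos: [537.0, 15.4, 215.3]
orientation: [-3.14, -0.071, 0.005]
ft_force: [0.6, 0.3, -4.2]
width: 36.1
grasp_force: 30.0
```

{"fn": "arm_command", "kwargs": {"rows": [0, 0, 0.068, 0.12, -0.92, 0, -1, 0, 0, 0.068, 0.12, -0.92, 0, -1, 0, 0, 0.068, 0.12, -0.92, 0, -1, 0, 0, 0.068, 0.12, -0.92, 0, -1]}}

```text
t: 4.35
ee_pos: [543.5, 86.9, 215.7]
orientation: [3.13, -0.261, -0.005]
ft_force: [-1.0, -0.0, -4.3]
width: 36.0
grasp_force: 30.0
```

```bash
python3 - <<'E'
from h import *
o=ctrl.get_obs();print(o['t'],np.round(o['ee_pos'],1),np.round(o['orientation'],3))
a,d=grab('scene','s2');b,e=grab('top','t2')
A=cv2.resize(a[140:260,260:380],(400,400),interpolation=cv2.INTER_CUBIC);B=cv2.resize(b[150:270,172:292],(400,400),interpolation=cv2.INTER_CUBIC)
cv2.imwrite('pics/c3.png',np.hstack([A,B])[...,::-1])
E
```

```text
4.35 [543.5  86.9 215.7] [ 3.13  -0.261 -0.005]
```

View pics/c3.png

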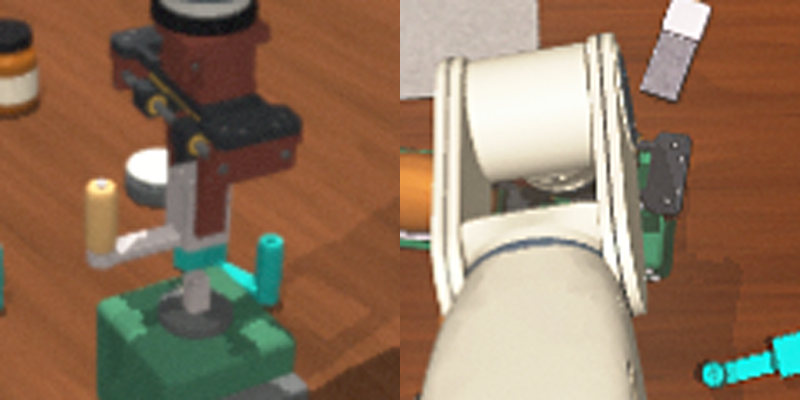

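The left half (scene view) shows the crank held level, its foot at crop (200,240), hovering above the shaft at crop (197,290). The right half (top view) is blocked by the arm. I'll compare hub and shaft faces in the scene depth.

```bash
python3 - <<'E'
from h import *
D=np.load('s2_d.npy');im=cv2.imread('pics/s2.png').astype(int)
yaw=np.radians(-9.5);C=np.array([[np.cos(yaw),np.sin(yaw)],[-np.sin(yaw),np.cos(yaw)]])
c=cloud('scene',D,280,345,180,250)
P=c[:,2:].copy();P[:,:2]=(P[:,:2]-[543.5,88])@C.T
rgb=im[c[:,1].astype(int),c[:,0].astype(int)]
grey=(np.ptp(rgb,1)<30)
def rep(nm,m): 
    q=P[m];print(nm,len(q),'x',np.percentile(q[:,0],[2,25,50,75,90,98]).round(1),'y',np.percentile(q[:,1],[2,25,50,75,90,98]).round(1),'z',q[:,2].min().round(1),q[:,2].max().round(1))
near=(abs(P[:,0])<30)&(abs(P[:,1])<30)
rep('hub',near&grey&(P[:,2]>192)&(P[:,2]<228))
for z0,z1 in((192,200),(200,210),(210,225)):
    m=near&grey&(P[:,2]>z0)&(P[:,2]<z1);rep('hub',m)
for z0,z1 in((120,130),(130,142),(143,150)): rep('shaft',near&grey&(P[:,2]>z0)&(P[:,2]<z1))
# silhouettes: print row extents in u of grey pixels
K=(c[:,0],c[:,1])
for v in list(range(190,214,3))+list(range(222,236,2)):
    q=[(int(u),int(z)) for u,z,g in zip(c[c[:,1]==v][:,0],c[c[:,1]==v][:,4],grey[c[:,1]==v]) if g and 300<u<335];print(v,q[:1],q[-1:],len(q))
E
```

```text
hub 130 x [-17.2  15.7  17.2  18.1  18.9  26.2] y [-15.6  -5.4   6.5  15.7  17.3  19.6] z 192.0 227.4
hub 38 x [-17.3  14.6  17.   19.7  25.4  27.7] y [-14.7  -4.3   6.5  15.7  17.3  25.2] z 192.0 199.7
hub 35 x [-17.3  15.7  17.   17.6  18.   19. ] y [-15.6  -5.    7.6  15.8  17.6  19.4] z 200.1 209.8
hub 47 x [-16.4  16.4  17.8  18.2  18.4  18.7] y [-15.8  -6.8   5.1  15.4  17.2  18.2] z 210.2 224.8
shaft 22 x [-6.4 -1.3  4.5  6.5  7.4  8. ] y [-3.2  5.2  9.4 10.6 10.8 11.1] z 120.8 129.5
shaft 31 x [-7.1 -0.9  3.9  6.7  7.8  7.8] y [-4.2  4.4  9.1  9.8 10.9 11.6] z 130.0 141.5
shaft 27 x [-7.  -3.   0.2  4.7  6.8  7.5] y [-4.4  1.8  4.3  9.3 10.4 11.6] z 143.9 149.9
190 [(301, 35)] [(328, 290)] 21
193 [(301, 28)] [(318, 236)] 18
196 [(301, 18)] [(318, 238)] 18
199 [(301, 10)] [(328, 223)] 19
202 [(310, 205)] [(328, 212)] 8
205 [(310, 194)] [(328, 203)] 10
208 [(308, 192)] [(328, 194)] 11
211 [(301, 192)] [(327, 186)] 27
222 [(315, 143)] [(321, 145)] 7
224 [(310, 106)] [(322, 144)] 13
226 [(303, 104)] [(323, 116)] 14
228 [(308, 106)] [(326, 117)] 19
230 [(308, 116)] [(328, 118)] 21
232 [(307, 112)] [(329, 119)] 23
234 [(306, 105)] [(329, 116)] 24
```

{"fn": "arm_command", "kwargs": {"rows": [0, 0, 0, 0, -0.035, 0.2, -1, 0, 0, 0, 0, -0.035, 0.4, -1, 0, 0, 0, 0, -0.035, 0.4, -1, 0, 0, 0, 0, -0.035, 0.4, -1]}}

```text
t: 4.85
ee_pos: [545.0, 88.4, 185.5]
orientation: [3.13, -0.268, -0.002]
ft_force: [0.3, -0.7, -4.0]
width: 35.9
grasp_force: 30.0
```

{"fn": "arm_command", "kwargs": {"rows": [0, 0, 0, 0, 0, 0.02, -1, 0, 0, 0, 0, 0, 0.04, -1, 0, 0, 0, 0, 0, 0.06, -1, 0, 0, 0, 0, 0, 0.06, -1]}}

```text
t: 5.25
ee_pos: [545.2, 89.4, 180.9]
orientation: [3.13, -0.266, 0.0]
ft_force: [-0.4, 0.2, -4.3]
width: 36.0
grasp_force: 30.0
```

{"fn": "arm_command", "kwargs": {"rows": [0, 0, 0, -0.015, 0, 0, -1, 0, 0, 0, -0.015, 0, 0.02, -1, 0, 0, 0, -0.015, 0, 0.04, -1, 0, 0, 0, -0.015, 0, 0.04, -1]}}

```text
t: 5.65
ee_pos: [543.8, 89.7, 177.4]
orientation: [3.13, -0.266, -0.001]
ft_force: [-0.9, 0.6, -3.7]
width: 36.1
grasp_force: 30.0
```

{"fn": "arm_command", "kwargs": {"rows": [0, 0, 0, 0, 0, 0.015, -1, 0, 0, 0, 0, 0, 0.03, -1, 0, 0, 0, 0, 0, 0.03, -1]}}

```text
t: 5.95
ee_pos: [543.9, 89.6, 175.1]
orientation: [3.13, -0.266, -0.0]
ft_force: [0.1, 0.6, -3.6]
width: 36.2
grasp_force: 30.0
```

{"fn": "arm_command", "kwargs": {"rows": [0, 0, 0, 0, 0, 0.015, -1, 0, 0, 0, 0, 0, 0.03, -1, 0, 0, 0, 0, 0, 0.03, -1]}}

```text
t: 6.25
ee_pos: [543.9, 89.6, 172.7]
orientation: [3.13, -0.266, -0.001]
ft_force: [0.5, -0.5, -3.8]
width: 36.2
grasp_force: 30.0
```

{"fn": "arm_command", "kwargs": {"rows": [0, 0, 0, 0, 0, 0.03, -1, 0, 0, 0, 0, 0, 0.06, -1, 0, 0, 0, 0, 0, 0.06, -1]}}

```text
t: 6.55
ee_pos: [543.8, 89.6, 167.7]
orientation: [3.13, -0.266, -0.001]
ft_force: [0.2, -0.4, -4.8]
width: 35.9
grasp_force: 30.0
```

{"fn": "arm_command", "kwargs": {"rows": [0, 0, 0, 0, 0, 0.03, -1, 0, 0, 0, 0, 0, 0.06, -1, 0, 0, 0, 0, 0, 0.06, -1]}}

```text
t: 6.85
ee_pos: [543.8, 89.6, 162.9]
orientation: [3.13, -0.266, -0.001]
ft_force: [-0.1, 0.1, -3.9]
width: 35.7
grasp_force: 30.0
```

{"fn": "arm_command", "kwargs": {"rows": [0, 0, 0, 0, 0, 0.03, -1, 0, 0, 0, 0, 0, 0.06, -1, 0, 0, 0, 0, 0, 0.06, -1]}}

```text
t: 7.15
ee_pos: [543.8, 89.6, 158.1]
orientation: [3.13, -0.266, -0.001]
ft_force: [0.2, -0.1, -4.1]
width: 35.5
grasp_force: 30.0
```

{"fn": "arm_command", "kwargs": {"rows": [0, 0, 0, 0, 0, 0.03, -1, 0, 0, 0, 0, 0, 0.06, -1, 0, 0, 0, 0, 0, 0.06, -1]}}

```text
t: 7.45
ee_pos: [543.8, 89.6, 153.3]
orientation: [3.13, -0.266, -0.001]
ft_force: [-0.5, -0.2, -4.1]
width: 35.6
grasp_force: 30.0
```

{"fn": "arm_command", "kwargs": {"rows": [0, 0, 0, 0, 0, 0.02, -1, 0, 0, 0, 0, 0, 0.03, -1, 0, 0, 0, 0, 0, 0.03, -1]}}

```text
t: 7.75
ee_pos: [544.0, 89.6, 151.2]
orientation: [3.13, -0.266, -0.0]
ft_force: [-0.6, -0.5, -4.2]
width: 35.8
grasp_force: 30.0
```

{"fn": "arm_command", "kwargs": {"rows": [0, 0, 0, 0, 0, 0.02, -1, 0, 0, 0, 0, 0, 0.02, -1]}}

```text
t: 7.95
ee_pos: [544.2, 89.7, 150.4]
orientation: [-3.13, 0.266, -0.001]
ft_force: [-3.4, 0.5, 4.6]
width: 35.8
grasp_force: 30.0
```

Seated: about 9 N of contact at the bottom. I'll let go and slide along the arm to the grip.

{"fn": "arm_command", "kwargs": {"rows": [0, 0, 0, 0, 0, 0, 0.5, 0, 0, 0, 0, 0, 0, 0.5, 0, 0, 0, 0, 0, 0, 0.5, 0, 0, 0, 0, 0, -0.04, 0.5]}}

```text
t: 8.35
ee_pos: [543.9, 89.6, 152.7]
orientation: [3.13, -0.266, -0.001]
ft_force: [-0.1, 0.5, -0.7]
width: 64.0
grasp_force: 0.0
```

{"fn": "arm_command", "kwargs": {"rows": [0, 0, 0, 0.33, 0, 0, 0.5, 0, 0, 0, 0.66, 0, 0, 0.5, 0, 0, 0, 1, 0, 0, 0.5, 0, 0, 0, 1, 0, 0, 0.5]}}

```text
t: 8.75
ee_pos: [626.2, 75.7, 153.4]
orientation: [-3.13, 0.267, -0.005]
ft_force: [0.3, -0.6, 0.6]
width: 65.7
grasp_force: 0.0
```

```bash
python3 - <<'E'
from h import *
o=ctrl.get_obs();print(o['t'],np.round(o['ee_pos'],1),np.round(o['orientation'],3),np.round(o['ft_force'],1),o['width'])
a,d=grab('scene','s3')
A=cv2.resize(a[130:280,240:390],(600,600),interpolation=cv2.INTER_CUBIC);cv2.imwrite('pics/c4.png',A[...,::-1])
E
```

```text
8.75 [626.2  75.7 153.4] [-3.13   0.267 -0.005] [ 0.3 -0.6  0.6] 65.71851679850342
```

View pics/c4.png

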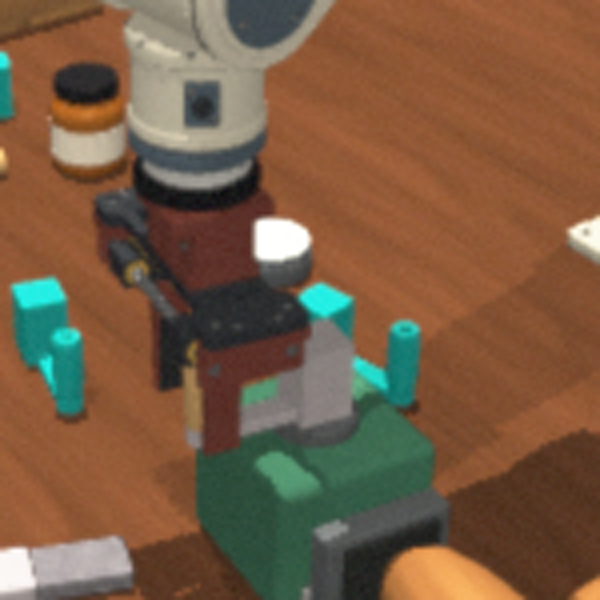

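The picture shows the hub standing square down on the collar (crop 325,380), with the jaw open. The wooden grip is between the open fingers (195,400). I'll close on it.

{"fn": "arm_command", "kwargs": {"rows": [0, 0, 0, 0, 0, 0, -1, 0, 0, 0, 0, 0, 0, -1, 0, 0, 0, 0, 0, 0, -1, 0, 0, 0, 0, 0, 0, -1, 0, 0, 0, 0, 0, 0, -1]}}

```text
t: 9.3
ee_pos: [622.7, 76.3, 153.0]
orientation: [-3.13, 0.266, -0.0]
ft_force: [-0.5, -0.4, 0.4]
width: 29.2
grasp_force: 0.0
```

{"fn": "arm_command", "kwargs": {"rows": [0, 0, 0, -0.022, 0.208, 0, -1, 0, 0, 0, -0.086, 0.407, 0, -1, 0, 0, 0, -0.191, 0.588, 0, -1, 0, 0, 0, -0.331, 0.743, 0, -1, 0, 0, 0, -0.5, 0.866, 0, -1]}}

```text
t: 9.8
ee_pos: [570.7, 14.3, 152.9]
orientation: [-3.128, 0.269, 0.001]
ft_force: [-0.7, 14.0, -0.2]
width: 24.5
grasp_force: 30.0
```

{"fn": "arm_command", "kwargs": {"rows": [0, 0, 0, -0.191, 0.085, 0, -1, 0, 0, 0, -0.396, 0.129, 0, -1, 0, 0, 0, -0.605, 0.129, 0, -1, 0, 0, 0, -0.809, 0.085, 0, -1, 0, 0, 0, -1, 0, 0, -1]}}

```text
t: 10.3
ee_pos: [493.3, 27.2, 153.3]
orientation: [-3.13, 0.268, -0.006]
ft_force: [7.0, 2.8, -3.6]
width: 24.4
grasp_force: 30.0
```

{"fn": "arm_command", "kwargs": {"rows": [0, 0, 0, -0.169, -0.123, 0, -1, 0, 0, 0, -0.309, -0.278, 0, -1, 0, 0, 0, -0.414, -0.459, 0, -1, 0, 0, 0, -0.478, -0.658, 0, -1, 0, 0, 0, -0.5, -0.866, 0, -1]}}

```text
t: 10.8
ee_pos: [464.0, 102.6, 153.0]
orientation: [3.129, -0.266, -0.001]
ft_force: [3.1, -4.5, 1.0]
width: 24.7
grasp_force: 30.0
```

{"fn": "arm_command", "kwargs": {"rows": [0, 0, 0, 0.022, -0.208, 0, -1, 0, 0, 0, 0.086, -0.407, 0, -1, 0, 0, 0, 0.191, -0.588, 0, -1, 0, 0, 0, 0.331, -0.743, 0, -1, 0, 0, 0, 0.5, -0.866, 0, -1]}}

```text
t: 11.3
ee_pos: [516.0, 165.5, 152.9]
orientation: [3.13, -0.265, -0.003]
ft_force: [-2.4, -3.7, 4.0]
width: 24.4
grasp_force: 30.0
```

{"fn": "arm_command", "kwargs": {"rows": [0, 0, 0, 0.191, -0.085, 0, -1, 0, 0, 0, 0.396, -0.129, 0, -1, 0, 0, 0, 0.605, -0.129, 0, -1, 0, 0, 0, 0.809, -0.085, 0, -1, 0, 0, 0, 1, 0, 0, -1]}}

```text
t: 11.8
ee_pos: [595.2, 151.2, 152.7]
orientation: [3.13, -0.265, -0.003]
ft_force: [-6.1, -1.4, 4.4]
width: 24.5
grasp_force: 30.0
```

{"fn": "arm_command", "kwargs": {"rows": [0, 0, 0, 0.169, 0.123, 0, -1, 0, 0, 0, 0.309, 0.278, 0, -1, 0, 0, 0, 0.414, 0.459, 0, -1, 0, 0, 0, 0.478, 0.658, 0, -1, 0, 0, 0, 0.5, 0.866, 0, -1]}}

```text
t: 12.3
ee_pos: [622.4, 75.5, 152.5]
orientation: [-3.129, 0.267, 0.003]
ft_force: [-7.7, 4.7, 3.8]
width: 24.2
grasp_force: 30.0
```

```bash
cat > tq.py <<'E'
from h import *
o=ctrl.get_obs();d=o['ee_pos'][:2]-np.array([543.9,89.6]);r=np.hypot(*d);f=np.degrees(np.arctan2(d[1],d[0]));u=d/r;t=np.array([u[1],-u[0]]);F=o['ft_force'][:2]
print(o['t'],'ang',f.round(1),'r',r.round(1),'z',o['ee_pos'][2].round(1),'Ftan(resist)',(-F@t).round(1),'Frad',(F@u).round(1),'Fz',o['ft_force'][2].round(1))
E
python3 tq.py
```

```text
12.3 ang -10.2 r 79.8 z 152.5 Ftan(resist) 3.3 Frad -8.4 Fz 3.8
```

{"fn": "arm_command", "kwargs": {"rows": [0, 0, 0, -0.022, 0.208, 0, -1, 0, 0, 0, -0.086, 0.407, 0, -1, 0, 0, 0, -0.191, 0.588, 0, -1, 0, 0, 0, -0.331, 0.743, 0, -1, 0, 0, 0, -0.5, 0.866, 0, -1]}}

```text
t: 12.8
ee_pos: [572.0, 14.9, 152.8]
orientation: [-3.127, 0.269, -0.002]
ft_force: [-0.6, 12.8, -0.6]
width: 24.5
grasp_force: 30.0
```

{"fn": "arm_command", "kwargs": {"rows": [0, 0, 0, -0.191, 0.085, 0, -1, 0, 0, 0, -0.396, 0.129, 0, -1, 0, 0, 0, -0.605, 0.129, 0, -1, 0, 0, 0, -0.809, 0.085, 0, -1, 0, 0, 0, -1, 0, 0, -1]}}

```text
t: 13.3
ee_pos: [493.7, 27.1, 153.1]
orientation: [3.13, -0.267, 0.005]
ft_force: [3.6, -1.2, -0.6]
width: 24.1
grasp_force: 30.0
```

{"fn": "arm_command", "kwargs": {"rows": [0, 0, 0, -0.169, -0.123, 0, -1, 0, 0, 0, -0.309, -0.278, 0, -1, 0, 0, 0, -0.414, -0.459, 0, -1, 0, 0, 0, -0.478, -0.658, 0, -1, 0, 0, 0, -0.5, -0.866, 0, -1]}}

```text
t: 13.8
ee_pos: [464.2, 103.4, 152.9]
orientation: [3.13, -0.266, -0.001]
ft_force: [1.6, -3.5, 1.5]
width: 24.5
grasp_force: 30.0
```

```bash
python3 tq.py
```

```text
13.8 ang 170.2 r 80.9 z 152.9 Ftan(resist) 3.2 Frad -2.2 Fz 1.5
```

{"fn": "arm_command", "kwargs": {"rows": [0, 0, 0, 0.022, -0.208, 0, -1, 0, 0, 0, 0.086, -0.407, 0, -1, 0, 0, 0, 0.191, -0.588, 0, -1, 0, 0, 0, 0.331, -0.743, 0, -1, 0, 0, 0, 0.5, -0.866, 0, -1]}}

```text
t: 14.3
ee_pos: [516.6, 165.7, 152.8]
orientation: [3.13, -0.265, -0.002]
ft_force: [-0.8, -6.3, 3.9]
width: 24.2
grasp_force: 30.0
```

```bash
python3 tq.py; python3 - <<'E'
import numpy as np
for a in range(240,420,12):
    q=[a+4,a+8,a+12];d=lambda x:(np.cos(np.radians(x)),np.sin(np.radians(x)))
    print(a,[tuple(np.round(np.subtract(d(x),d(a)),3).tolist()) for x in q])
E
```

```text
14.3 ang 109.8 r 80.9 z 152.8 Ftan(resist) 2.9 Frad -5.7 Fz 3.9
240 [(0.062, -0.033), (0.125, -0.061), (0.191, -0.085)]
252 [(0.067, -0.019), (0.135, -0.034), (0.204, -0.043)]
264 [(0.07, -0.005), (0.139, -0.005), (0.209, 0.0)]
276 [(0.069, 0.01), (0.137, 0.024), (0.204, 0.043)]
288 [(0.066, 0.024), (0.129, 0.052), (0.191, 0.085)]
300 [(0.059, 0.037), (0.116, 0.078), (0.169, 0.123)]
312 [(0.05, 0.048), (0.097, 0.1), (0.14, 0.155)]
324 [(0.039, 0.058), (0.074, 0.118), (0.105, 0.181)]
336 [(0.026, 0.065), (0.048, 0.131), (0.065, 0.199)]
348 [(0.012, 0.069), (0.019, 0.138), (0.022, 0.208)]
360 [(-0.002, 0.07), (-0.01, 0.139), (-0.022, 0.208)]
372 [(-0.017, 0.068), (-0.038, 0.134), (-0.065, 0.199)]
384 [(-0.031, 0.063), (-0.065, 0.123), (-0.105, 0.181)]
396 [(-0.043, 0.055), (-0.09, 0.107), (-0.14, 0.155)]
408 [(-0.053, 0.045), (-0.11, 0.086), (-0.169, 0.123)]
```

{"fn": "arm_command", "kwargs": {"rows": [0, 0, 0, 0.062, -0.033, 0, -1, 0, 0, 0, 0.125, -0.061, 0, -1, 0, 0, 0, 0.191, -0.085, 0, -1]}}

```text
t: 14.6
ee_pos: [532.4, 169.3, 152.9]
orientation: [-3.129, 0.267, 0.002]
ft_force: [-2.1, 1.5, 5.0]
width: 24.3
grasp_force: 30.0
```

{"fn": "arm_command", "kwargs": {"rows": [0, 0, 0, 0.067, -0.019, 0, -1, 0, 0, 0, 0.135, -0.034, 0, -1, 0, 0, 0, 0.204, -0.043, 0, -1, 0, 0, 0, 0.204, -0.043, 0, -1]}}

```text
t: 15.0
ee_pos: [550.0, 169.7, 152.9]
orientation: [-3.129, 0.267, -0.001]
ft_force: [-1.6, 4.0, 3.7]
width: 24.5
grasp_force: 30.0
```

```bash
python3 tq.py
```

```text
15.0 ang 85.6 r 80.3 z 152.9 Ftan(resist) 1.9 Frad 3.9 Fz 3.7
```

{"fn": "arm_command", "kwargs": {"rows": [0, 0, 0, 0.07, -0.005, 0, -1, 0, 0, 0, 0.139, -0.005, 0, -1, 0, 0, 0, 0.209, 0, 0, -1]}}

```text
t: 15.3
ee_pos: [566.0, 166.7, 152.9]
orientation: [-3.13, 0.266, -0.0]
ft_force: [-3.0, 2.7, 3.9]
width: 24.7
grasp_force: 30.0
```

```bash
python3 tq.py
```

```text
15.3 ang 74.0 r 80.2 z 152.9 Ftan(resist) 3.6 Frad 1.8 Fz 3.9
```

{"fn": "arm_command", "kwargs": {"rows": [0, 0, 0, 0.069, 0.01, 0, -1, 0, 0, 0, 0.137, 0.024, 0, -1, 0, 0, 0, 0.204, 0.043, 0, -1]}}

```text
t: 15.6
ee_pos: [581.7, 160.2, 152.9]
orientation: [3.13, -0.266, 0.0]
ft_force: [-2.2, 3.5, 5.1]
width: 24.7
grasp_force: 30.0
```

```bash
python3 tq.py
```

```text
15.6 ang 61.9 r 80.1 z 152.9 Ftan(resist) 3.6 Frad 2.1 Fz 5.1
```

{"fn": "arm_command", "kwargs": {"rows": [0, 0, 0, 0.066, 0.024, 0, -1, 0, 0, 0, 0.129, 0.052, 0, -1, 0, 0, 0, 0.191, 0.085, 0, -1]}}

```text
t: 15.9
ee_pos: [595.4, 150.8, 152.8]
orientation: [3.13, -0.266, -0.0]
ft_force: [-2.6, 2.0, 3.9]
width: 24.4
grasp_force: 30.0
```

```bash
python3 tq.py
```

```text
15.9 ang 49.9 r 80.0 z 152.8 Ftan(resist) 3.3 Frad -0.2 Fz 3.9
```

{"fn": "arm_command", "kwargs": {"rows": [0, 0, 0, 0.059, 0.037, 0, -1, 0, 0, 0, 0.116, 0.078, 0, -1, 0, 0, 0, 0.169, 0.123, 0, -1]}}

```text
t: 16.2
ee_pos: [606.3, 139.5, 152.7]
orientation: [-3.129, 0.267, 0.003]
ft_force: [-5.3, 8.7, 6.1]
width: 24.6
grasp_force: 30.0
```

```bash
python3 tq.py
```

```text
16.2 ang 38.7 r 79.9 z 152.7 Ftan(resist) 10.1 Frad 1.3 Fz 6.1
```

{"fn": "arm_command", "kwargs": {"rows": [0, 0, 0, 0.012, 0.012, 0, -1, 0, 0, 0, 0.012, 0.012, 0, -1, 0, 0, 0, 0.012, 0.012, 0, -1]}}

```text
t: 16.5
ee_pos: [607.0, 138.6, 152.8]
orientation: [-3.129, 0.266, 0.002]
ft_force: [-3.5, 6.2, 5.0]
width: 24.2
grasp_force: 30.0
```

```bash
python3 tq.py
```

```text
16.5 ang 37.8 r 79.9 z 152.8 Ftan(resist) 7.0 Frad 1.1 Fz 5.0
```

{"fn": "arm_command", "kwargs": {"rows": [0, 0, 0, 0.025, 0.025, 0, -1, 0, 0, 0, 0.05, 0.05, 0, -1, 0, 0, 0, 0.05, 0.05, 0, -1, 0, 0, 0, 0.05, 0.05, 0, -1]}}

```text
t: 16.9
ee_pos: [610.0, 134.5, 152.7]
orientation: [-3.129, 0.266, 0.003]
ft_force: [-5.2, 8.1, 4.6]
width: 24.3
grasp_force: 30.0
```

```bash
python3 tq.py
```

```text
16.9 ang 34.2 r 79.9 z 152.7 Ftan(resist) 9.6 Frad 0.2 Fz 4.6
```

Firm: 9.6 N, about 0.25 rad of twist. I'll ease the spring back a little, then let go and rise.

{"fn": "arm_command", "kwargs": {"rows": [0, 0, 0, -0.05, -0.05, 0, -1, 0, 0, 0, -0.1, -0.092, 0, -1, 0, 0, 0, -0.145, -0.128, 0, -1, 0, 0, 0, -0.145, -0.128, 0, -1]}}

```text
t: 17.3
ee_pos: [600.8, 145.7, 152.9]
orientation: [3.13, -0.265, -0.0]
ft_force: [-2.7, 3.6, 3.1]
width: 24.4
grasp_force: 30.0
```

```bash
python3 tq.py
```

```text
17.3 ang 44.6 r 79.9 z 152.9 Ftan(resist) 4.5 Frad 0.6 Fz 3.1
```

{"fn": "arm_command", "kwargs": {"rows": [0, 0, 0, 0, 0, 0, 0.2, 0, 0, 0, 0, 0, 0, 0.2, 0, 0, 0, 0, 0, 0, 0.2, 0, 0, 0, 0, 0, 0, 0.2]}}

```text
t: 17.7
ee_pos: [601.1, 145.0, 152.6]
orientation: [3.13, -0.266, -0.0]
ft_force: [-0.1, 0.4, -0.9]
width: 51.5
grasp_force: 0.0
```

{"fn": "arm_command", "kwargs": {"rows": [0, 0, 0, 0, 0, -0.2, 0.2, 0, 0, 0, 0, 0, -0.5, 0.2, 0, 0, 0, 0, 0, -1, 0.2, 0, 0, 0, 0, 0, -1, 0.2]}}

```text
t: 18.1
ee_pos: [604.3, 146.1, 239.4]
orientation: [-3.127, 0.266, -0.015]
ft_force: [0.7, 1.4, 0.9]
width: 52.3
grasp_force: 0.0
```

{"fn": "arm_command", "kwargs": {"rows": [0, 0, 0, -0.5, -1, -1, 0.2, 0, 0, 0, -0.5, -1, -1, 0.2, 0, 0, 0, -0.5, -1, -1, 0.2, 0, 0, 0, -0.5, -1, -1, 0.2]}}

```text
t: 18.5
ee_pos: [575.6, 232.9, 315.4]
orientation: [-3.129, 0.262, -0.007]
ft_force: [0.6, -0.4, -0.7]
width: 52.5
grasp_force: 0.0
```

```bash
python3 tq.py; python3 - <<'E'
from h import *
a,d=grab('scene','s5');b,e=grab('top','t5')
A=cv2.resize(a[180:300,260:380],(400,400),interpolation=cv2.INTER_CUBIC);B=cv2.resize(b[150:250,170:270],(400,400),interpolation=cv2.INTER_CUBIC)
cv2.imwrite('pics/c5.png',np.hstack([A,B])[...,::-1])
E
```

```text
18.5 ang 77.5 r 146.8 z 315.4 Ftan(resist) -0.6 Frad -0.2 Fz -0.7
```

View pics/c5.png

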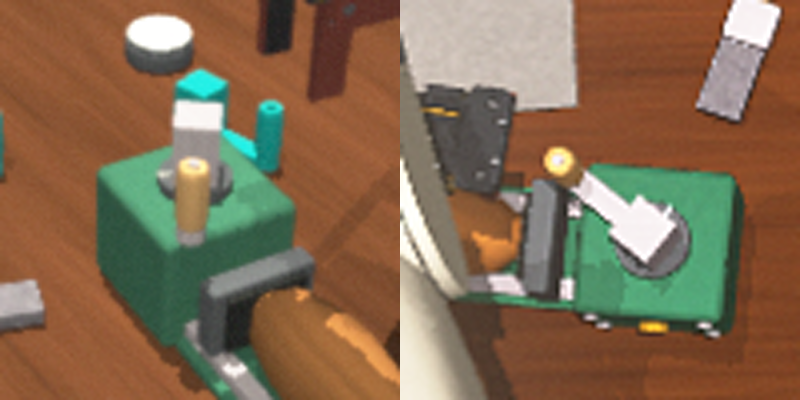

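The crank stands on the collar, upright and released, and the jaw facing meets the toe of the last (scene crop 250,320). One height check, then I hand in.

```bash
python3 - <<'E'
from h import *
D=np.load('t5_d.npy');c=cloud('top',D,220,242,195,220);m=c[c[:,4]>160];print('hub top z',np.median(m[:,4]),m[:,2:].mean(0).round(1),len(m),m[:,4].min(),m[:,4].max())
if abs(np.median(m[:,4])-171)<3.5: print(ctrl.close_job())
E
```

```text
hub top z 169.46985582970603 [540.9  88.4 169.7] 152 163.26267217748955 178.5790868927736
the job is handed in; nothing more can be done
None
```

The job is handed in: the crank is fully seated on the shaft, the jaw is wound shut on the toe of the last (firm at about 9.6 N at the grip, roughly 0.25 rad of twist), and the robot has let go and moved clear, having touched only the crank; the judge's verdict was not returned.

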